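# Knock the stuck brass block out of the pedal bracket

## Robot

A 6-joint arm with a two-finger parallel gripper is mounted at the origin on the work surface. World frame = base frame: x ahead of the robot, y to its left, z up, the work surface at z = 0. Lengths are in m, angles in rad, forces in N, time in s.
With the tool pointing down it reaches from about 0.3 to 0.875 m from the base axis. Payload 6.4 kg.
Tool frame: the origin (TCP) lies between the finger pads; the fingertips stand 25 mm ahead of it and the grasp point (between the pads) lies 6 mm ahead of it; y points along the fingers, x is the direction in which the jaws open and shut, and the axes are right-handed (so a half turn about y gives the same grasp; the last joint's range is limited). The gripper opens to 85 mm and grips with 20 to 120 N. Pads are 22 mm wide; open, the fingers measure 114 mm over their backs; the gripper's body (76 mm by 85 mm) begins 54 mm behind the grasp point. The pads swing forward as they close: fully open they stand 13 mm farther back than shut.
Start: joints at [-1.359, 0.181, 1.607, -0, 1.354, -0.206], TCP at [0.233, -0.526, 0.256] pointing down, gripper open.
Joint ranges: [-2.99, 2.99], [-0.89, 2.07], [0.3, 2.58], [-1.14, 4.28], [0, 2.63], [-3.12, 3.12]. Speed limits (rad/s): [2.57, 2.57, 3.01, 3.14, 3.14, 3.14].

## Interface

Orientations are given as a unit quaternion [w, x, y, z].
In Python, from bench import ctrl, vision, ticket, find_in, regions_of, pinpoint gives the robot as it stands.
- The arm moves only by the tool apply_moves, never from a script. Its argument "increments" is a list of rows, each an object of numbers: "x", "y", "z": the shift along the tool's x, y, z in cm; "ax", "ay", "az": the turn, a rotation vector about the tool's x, y, z in rad; "grip": the closure, from 0 (fully open) to 1 (shut). A call has 1 to 12 rows; each row is the pose to reach, as a shift and turn from the pose measured when the call began, along the tool's axes at that moment; what a row does not reach only later rows make up. A row lasts 1/8 s, in which the tool goes at most 62.5 mm and 10.7 degrees, less where a joint would pass 70% of its speed; a pose out of reach is approached as far as the arm can. A call with a gripper value outside its range is refused whole. The fingers move at their own pace and stop on an object; the grip force is fixed at half the most. Time passes only in rows, so rows that repeat a pose let the fingers close. It gives the time, the measured TCP pose, the force and the opening at its end, in the units of the state.
- ctrl.get_obs(): the state, without advancing time (a new reading comes with each control period).
- vision.camera(name): name is "scene" or "side" or "wrist"; returns the picture (400x640x3 uint8, red, green, blue); there is no depth.
- vision.camera_params(name): a dict with "intrinsics" (3x3 intrinsics, pixels), "R" (3x3) and "t" (3): a world point X has camera coordinates R X + t. Camera axes: x right, y down, z forward; pixel columns grow to the right and rows downward; lengths in m; the calibration is good to about 2 mm. The wrist camera is an equidistant fisheye: a pixel r from the principal point sees the ray r / f radians off the axis. A picture is of the moment at which its call begins: read the wrist's pose just before it. camera_params takes no time and is no camera call; for the wrist camera it gives the pose at the moment of the call.
- ticket.hand_in(): hands the job in, once; it reports no verdict.
Trained networks look in the newest picture that a camera, given by its name, has taken for a name from the list of things; names that differ only in an ending like _2 or _b are one class to them, and where a whole thing is asked for, a point or a joint stands for the part that bears it (a point fixed in the world has none). Each returns a list of dicts, best first, with "p" (0 to 1); they miss things now and then, are a little off and sometimes report something else, mostly with a low value. They report only what shows in the picture. A call takes as long as a camera call. They do not tell look-alikes from the thing itself.
- find_in(camera, query): "rect" ([centre column, centre row, width, height] in pixels, round what is visible of it).
- regions_of(camera, query): "mask" (400x640 bool, what is visible of it) and "rect" ([centre column, centre row, width, height] in pixels, round what is visible of it).
- pinpoint(camera, query): "xy" ([column, row] in pixels: a listed point, or the origin of a listed thing).
The state is a dict: "time_s": time; "q": joint angles; "dq": joint speeds; "joint_efforts": joint torques, N m; "eef_pos": TCP position; "eef_rot": TCP orientation; "wrist_force": force on the tool from outside, world axes, zero at the start; "torque": the same for the moment, N m; "opening": opening from 0.0 (shut) to 1.0 (fully open).
Only numpy, scipy, OpenCV 4.12 (cv2) and the standard library are available. Lean on these libraries where they do the work, as an engineer would, in place of code of your own. Each camera call takes 0.05 s, during which the arm holds its last target.

## Task

The brass block is stuck in the leaning pocket of the pedal bracket. Take the long slim drift with the red handle from the rack, feel for the hand-drilled access hole in the grey back plate on the pocket's upper end, and push the block out through it so that it drops into the bracket's catch tray. Then put the red drift back upright and fully down in its own place in the rack, and leave the other two drifts and everything else on the bench where they are.

Things in the scene. Friction and masses are not known exactly. Their poses are not given: they have to be found in the camera images.
- bracket: Aluminium pedal bracket fixed to the bench: catch tray, two upright cheek plates, the pocket between them. Origin on the bench, under the centre of the pocket's lower mouth; x is the way the block leaves, z up. Cheeks: 6 mm plates at y = -40 and +40 mm, x from -59.5 to +15.5 mm, 115 mm high.
- tray_mid (a point): Middle of the catch tray's black rubber floor, 8 mm above the bench. The tray is 175 mm (bracket x) by 140 mm (y), rim 30 mm high; this point is at bracket x = +25 mm.
- pocket: The pocket in the bracket. Origin at the centre of its lower, open mouth, 75 mm above the bench; z points up along the pocket's axis, leaning 30 degrees from vertical so that the upper end lies towards bracket -x; y is level, the same as bracket y. Inside 27.2 mm (x) by 41.6 mm (y), 48 mm long; outside 47 by 62 mm.
- plate_mid (a point): Middle of the pocket on the outer face of the grey back plate (46 x 112 mm, 6 mm thick) that closes its upper end, at pocket z = 54 mm; axes as the pocket's. The plate has one round access hole of 15 mm diameter, drilled by hand: its centre is at pocket x = 0 but anywhere from y = -10 to +10 mm. The hole's place is not given: see it or feel for it.
- block_mid (a point): Centre of the brass block, 26 x 40 x 30 mm (x, y, z along the pocket), 0.18 to 0.28 kg. Stuck in the pocket, its back face at pocket z = 44 mm, 10 mm below the plate's outer face. Two spring balls hold it: about 10 to 22 N along pocket -z frees it within 6 mm, then it moves easily; push the drift's tip to about pocket z = 4 mm so that it drops out.
- rack: Wooden drift rack fixed to the bench, 150 mm (x) by 44 mm (y) by 72 mm high; origin at the centre of its underside. Three holes of 16 mm diameter straight through, at x = -48, 0 and +48 mm, y = 0. The drifts hang in them upright by the shoulder of the handle; which is in which hole varies.
- drift_mid (a point): Centre of the red handle of the long slim drift (about 0.15 kg). The handle is 22 mm square (x, y), 60 mm long (z, from -30 to +30 mm from this point); the round steel shank below it is 9 mm in diameter and 65 mm long, its tip 95 mm below this point. In the rack the handle's lower end rests on the rack's top, this point 102 mm above the bench. z points from tip to handle.
- drift_tip (a point): Tip of the red drift's shank, on its axis.
- drift_thick_mid (a point): The wrong drift with a blue handle: shank 14.4 mm thick, too thick for the access hole. Handle 22 mm square, 60 mm long; the point is the handle's centre. Leave it in the rack.
- drift_short_mid (a point): The wrong drift with a yellow handle: shank only 28 mm long, too short to push the block out. Handle 22 mm square, 60 mm long; the point is the handle's centre. Leave it in the rack.
- cylinder_a: Bystander: black pedal cylinder lying on the bench with a red rod end, about 170 mm long, 60 mm wide, 60 mm high.
- cylinder_b: Bystander: a second black pedal cylinder like the first.
- tube_offcut: Bystander: 60 mm piece of square steel tube, 60 x 60 mm.
- pedal_arm: Bystander: flat aluminium pedal arm with holes, 150 x 50 x 5 mm.
- spanner: Bystander: spanner lying on the bench.
- jar: Bystander: clear jar with a steel cap, 64 mm in diameter, 90 mm high.
There are look-alikes about, which are no part of the job. Of the things that look like the part that bears drift_mid, the smaller one is meant. Of the things shaped like the bracket, the aluminium one is meant.

How it is judged:
On the way, in this order (a step that is already met when the one before it is completed fails the run):
1. the red drift's tip is through the access hole and presses on the block, which is still in the pocket (z of drift_tip in the frame of pocket between 0 and 0.047 m and x of drift_tip in the frame of pocket between -0.012 and 0.012 m and y of drift_tip in the frame of pocket between -0.018 and 0.018 m and contact force between drift and block above 0.5 N and z of block_mid in the frame of pocket above 0 m), for 0.02 s.
2. the block lies in the catch tray (x of block_mid in the frame of bracket between -0.058 and 0.108 m and y of block_mid in the frame of bracket between -0.065 and 0.065 m and z of block_mid in the frame of bracket below 0.042 m), for 0.2 s.
At the end, for the whole second after the job is handed in: The brass block lies at rest in the bracket's catch tray (centre inside the tray's walls, below 42 mm), and the red drift hangs in its own place in the rack, within 12 mm of where it started and upright within 0.1 rad, with its handle resting on the rack within 5 mm (all of step 2 and distance of drift_mid from where it was at the start of the episode below 0.012 m and z of drift_mid in the frame of rack below 0.107 m and angle between drift_mid's own z axis and vertical below 0.1 rad and linear speed of block below 0.02 m/s); the robot touches nothing.
It fails at once if one of the other two drifts is moved more than 15 mm (distance of any of drift_thick_mid, drift_short_mid from where it was at the start of the episode above 0.015 m).
It fails at once if a bystander on the bench is moved more than 30 mm (distance of any of cylinder_a, cylinder_b, tube_offcut, pedal_arm, spanner, jar from where it was at the start of the episode above 0.03 m).
It also fails if it takes over 58 s, if anything falls off the work surface, if the arm or the gripper's body presses on something with over 40 N, if the wrist force passes 120 N, or if a joint passes its speed limit or range.

## Working session

There is one attempt and no reset: what is moved stays moved. The work goes in short steps, Python scripts to look and compute and a tool call to move; the robot and the scene stay as the last step left them, time stands still between calls to the robot, and variables do not carry over. Pictures are saved under pics/ and viewed, and the job is handed in when it is done.

Besides the shell and the picture viewer there is one more tool, called after "Call:" by a JSON object that holds its "op" and its "data". apply_moves: Moves the arm, as the interface text tells. Its arguments: {"type":"object","properties":{"increments":{"type":"array","items":{"type":"object","properties":{"x":{"type":"number"},"y":{"type":"number"},"z":{"type":"number"},"ax":{"type":"number"},"ay":{"type":"number"},"az":{"type":"number"},"grip":{"type":"number"}}}}},"required":["increments"]}

```bash
ls; mkdir -p pics; python3 - <<'E'
from bench import ctrl, vision
import cv2
print(ctrl.get_obs())
for n in ["scene","side","wrist"]:
    im=vision.camera(n); cv2.imwrite(f"pics/a_{n}.png",im[:,:,::-1])
    p=vision.camera_params(n); print(n,p)
E
```

```text
pics
{'time_s': 0.0, 'q': array([-1.35930312e+00,  1.81536866e-01,  1.60800171e+00,  2.78714398e-05,
        1.35380712e+00, -2.06293318e-01]), 'dq': array([-7.76446340e-04, -3.54610947e-04,  1.63830174e-03, -2.96861483e-04,
        7.08388273e-04,  7.89477492e-05]), 'joint_efforts': array([-4.46022568e-04, -4.44877875e+01, -3.51340055e+01, -3.31263946e-04,
        9.14491131e-03, -1.32841825e-05]), 'eef_pos': array([ 0.23321785, -0.52502563,  0.25538951]), 'eef_rot': array([ 0.59326174, -0.59237386,  0.38587609, -0.38501086]), 'wrist_force': array([0.04759489, 0.49220424, 0.56681366]), 'torque': array([-0.02358581,  0.02100404, -0.00580826]), 'opening': 1.0001634252333518}
scene {'intrinsics': array([[365.98412786,   0.        , 324.40533258],
       [  0.        , 365.98412786, 206.41777633],
       [  0.        ,   0.        ,   1.        ]]), 'R': array([[-0.4127021 ,  0.91084814, -0.00571333],
       [ 0.4943566 ,  0.21871419, -0.84129404],
       [-0.76504152, -0.35002824, -0.54054759]]), 't': array([ 0.19887317, -0.21767808,  1.61745237])}
side {'intrinsics': array([[509.15755873,   0.        , 322.07563515],
       [  0.        , 509.15755873, 195.71098343],
       [  0.        ,   0.        ,   1.        ]]), 'R': array([[-0.82965202, -0.55788873, -0.02092123],
       [-0.31657791,  0.50099757, -0.80546872],
       [ 0.45984341, -0.66163555, -0.5922689 ]]), 't': array([0.49850014, 0.24191186, 1.25639977])}
wrist {'intrinsics': array([[309.70691629,   0.        , 318.87910095],
       [  0.        , 309.70691629, 200.30056512],
       [  0.        ,   0.        ,   1.        ]]), 'R': array([[ 0.40595757, -0.91389067, -0.00151394],
       [-0.88049882, -0.39156728,  0.26720197],
       [-0.2447862 , -0.10713964, -0.96363936]]), 't': array([-0.57485245, -0.03488777,  0.37967146])}
```

View pics/a_scene.png

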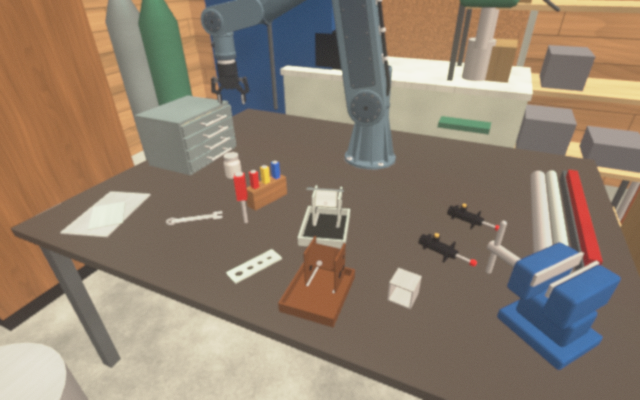

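View pics/a_side.png

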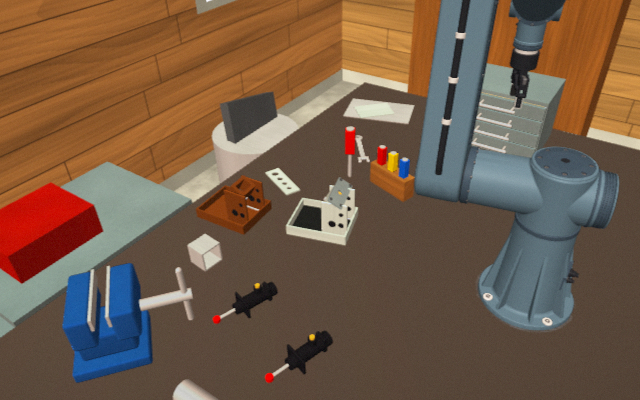

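View pics/a_wrist.png

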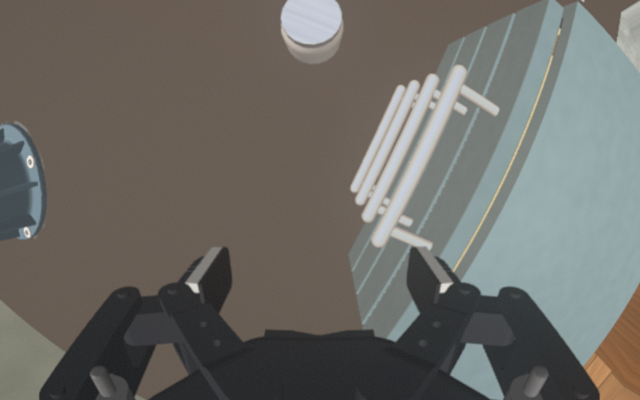

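```bash
cat > h.py <<'E'
import numpy as np, cv2
from scipy.spatial.transform import Rotation as Ro
from bench import ctrl, vision, ticket, find_in, regions_of, pinpoint
def Rq(q): return Ro.from_quat([q[1],q[2],q[3],q[0]])
def proj(n,X,P=None):
    P=P or vision.camera_params(n); c=P['R']@np.asarray(X,float)+P['t']; K=P['intrinsics']
    if n=='wrist':
        r=np.hypot(c[0],c[1]); th=np.arctan2(r,c[2]); return np.array([K[0,2]+K[0,0]*th*c[0]/r,K[1,2]+K[0,0]*th*c[1]/r])
    return np.array([K[0,0]*c[0]/c[2]+K[0,2],K[1,1]*c[1]/c[2]+K[1,2]])
def ray(n,uv,P=None):
    P=P or vision.camera_params(n); K=P['intrinsics']
    a=np.array([(uv[0]-K[0,2])/K[0,0],(uv[1]-K[1,2])/K[1,1]])
    if n=='wrist':
        th=np.hypot(*a); d=np.array([*(a/th*np.sin(th)),np.cos(th)])
    else: d=np.array([*a,1.])
    d=P['R'].T@d; return -P['R'].T@P['t'], d/np.linalg.norm(d)
def tri(obs):
    A=np.zeros((3,3));b=np.zeros(3)
    for o,d in obs:
        M=np.eye(3)-np.outer(d,d);A+=M;b+=M@o
    X=np.linalg.solve(A,b); return X,[float(np.linalg.norm(np.cross(X-o,d))) for o,d in obs]
def atz(n,uv,z,P=None):
    o,d=ray(n,uv,P); return o+d*(z-o[2])/d[2]
def crop(n,u0,v0,u1,v1,s,name,im=None):
    im=vision.camera(n) if im is None else im
    c=cv2.resize(im[v0:v1,u0:u1],None,fx=s,fy=s,interpolation=cv2.INTER_CUBIC); cv2.imwrite('pics/'+name,c[:,:,::-1])
E
python3 - <<'E'
from h import *
np.set_printoptions(precision=4,suppress=True)
o=ctrl.get_obs(); print(Rq(o['eef_rot']).as_matrix())
for n in ['scene','side']:
    im=vision.camera(n)
    crop(n,*( (200,140,380,340) if n=='scene' else (190,110,430,260)),3 if n=='scene' else 3,f'b_{n}.png',im)
    for q in ['drift_mid','drift_thick_mid','drift_short_mid','plate_mid','tray_mid','bracket','rack','pocket']:
        print(n,q,[(np.round(r['xy'],1).tolist(),round(r['p'],2)) for r in pinpoint(n,q)[:3]])
E
```

```text
[[ 0.4058 -0.0003  0.914 ]
 [-0.914   0.0013  0.4058]
 [-0.0013 -1.      0.0003]]
scene drift_mid [([238.9, 190.4], 0.78), ([251.0, 179.3], 0.46)]
scene drift_thick_mid [([252.2, 178.0], 0.75), ([274.2, 168.8], 0.57)]
scene drift_short_mid [([264.3, 174.1], 0.59), ([326.0, 225.2], 0.29)]
scene plate_mid [([322.7, 245.4], 0.9), ([330.0, 188.1], 0.64)]
scene tray_mid [([317.6, 291.4], 0.83), ([325.3, 230.2], 0.81), ([252.1, 176.8], 0.29)]
scene bracket [([325.2, 285.6], 0.95), ([323.4, 224.8], 0.89)]
scene rack [([263.0, 203.3], 0.9)]
scene pocket [([324.9, 204.4], 0.75), ([321.9, 262.4], 0.58)]
side drift_mid [([352.5, 141.3], 0.79), ([382.7, 151.9], 0.44)]
side drift_thick_mid [([405.3, 168.0], 0.77), ([205.7, 260.4], 0.17)]
side drift_short_mid [([393.1, 161.7], 0.65)]
side plate_mid [([244.8, 182.8], 0.66), ([339.3, 190.2], 0.42)]
side tray_mid [([322.8, 223.9], 0.89), ([233.3, 211.3], 0.83), ([254.4, 307.4], 0.34)]
side bracket [([242.7, 213.4], 0.75), ([333.8, 224.9], 0.69)]
side rack [([389.2, 184.9], 0.77)]
side pocket [([237.9, 193.0], 0.6), ([330.9, 204.6], 0.59)]
```

```bash
echo
```

```text
(no output)
```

View pics/b_scene.png

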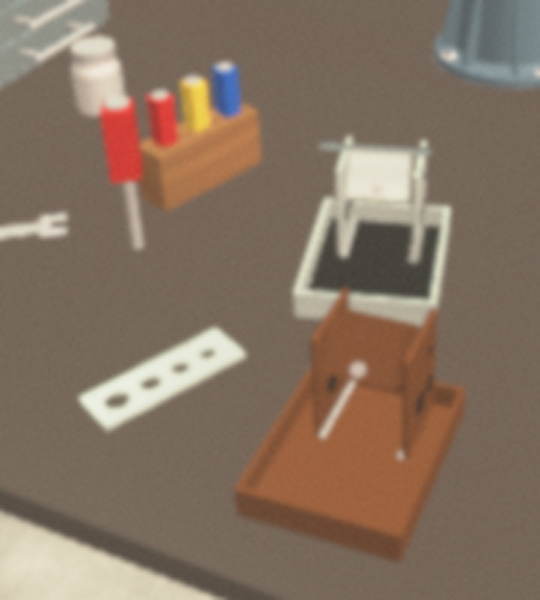

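View pics/b_side.png

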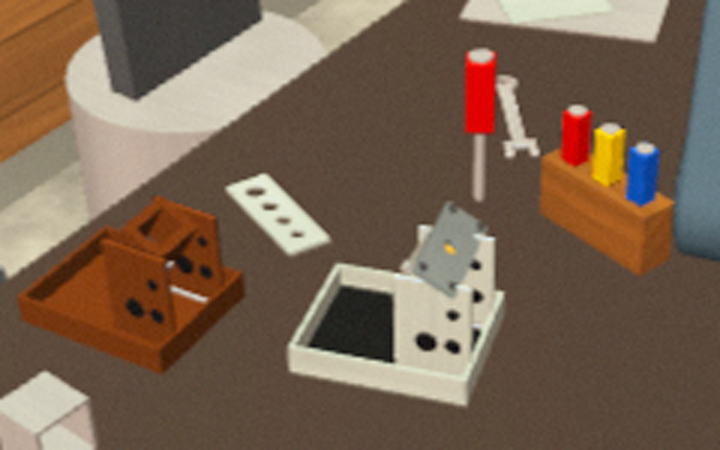

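```bash
python3 - <<'E'
from h import *
np.set_printoptions(precision=4,suppress=True)
S={'drift':([251,179.3],[382.7,151.9]),'short':([264.3,174.1],[393.1,161.7]),'thick':([274.2,168.8],[405.3,168]),
'plate':([330,188.1],[339.3,190.2]),'tray':([325.3,230.2],[322.8,223.9]),'bracket':([323.4,224.8],[333.8,224.9]),'pocket':([324.9,204.4],[330.9,204.6]),'rack':([263,203.3],[389.2,184.9])}
for k,(a,b) in S.items(): print(k,*tri([ray('scene',a),ray('side',b)]))
E
```

```text
drift [ 0.5363 -0.2489  0.1034] [0.0025732028526428605, 0.0025732028526429633]
short [ 0.4858 -0.226   0.1002] [0.001090146181721719, 0.0010901461817216873]
thick [ 0.4383 -0.2144  0.1006] [0.001586000351167767, 0.0015860003511676797]
plate [0.521  0.0341 0.1294] [0.005634039524401418, 0.005634039524401453]
tray [ 0.5706  0.0425 -0.0013] [0.0012609569834675846, 0.0012609569834675372]
bracket [ 0.5433  0.0242 -0.0045] [7.04113999064434e-05, 7.04113999063404e-05]
pocket [0.546  0.0324 0.0764] [0.001691508350460544, 0.0016915083504605152]
rack [ 0.5017 -0.2376 -0.0071] [0.005297983467474389, 0.005297983467474499]
```

```bash
python3 - <<'E'
from h import *
np.set_printoptions(precision=4,suppress=True)
P=vision.camera_params('wrist'); o=ctrl.get_obs(); R=Rq(o['eef_rot']).as_matrix()
print('cam in tool',R.T@(-P['R'].T@P['t']-o['eef_pos'])); print('cam axes in tool (rows)\n',P['R']@R)
q=[(330,200),(450,210),(295,300),(437,315)]
for u,v in q: print(atz('scene',(200+u/3,140+v/3),0.03))
E
```

```text
cam in tool [ 0.0006 -0.1187  0.0679]
cam axes in tool (rows)
 [[ 1.      0.0002  0.0003]
 [ 0.0003 -0.2675 -0.9636]
 [-0.0001  0.9636 -0.2675]]
[ 0.5106 -0.0397  0.03  ]
[0.4755 0.0899 0.03  ]
[0.6865 0.009  0.03  ]
[0.6519 0.1443 0.03  ]
```

Call:
{"op": "apply_moves", "data": {"increments": [{"x":-6,"y":-12,"z":5,"ay":0.1},{"x":-12,"y":-12.5,"z":14,"ay":0.3},{"x":-18,"y":-12.5,"z":22,"ay":0.45},{"x":-23,"y":-12.5,"z":30,"ay":0.6},{"x":-26.5,"y":-12.5,"z":37.7,"ay":0.757},{"x":-26.5,"y":-12.5,"z":37.7,"ay":0.757},{"x":-26.5,"y":-12.5,"z":37.7,"ay":0.757},{"x":-26.5,"y":-12.5,"z":37.7,"ay":0.757},{"x":-26.5,"y":-12.5,"z":37.7,"ay":0.757},{"x":-26.5,"y":-12.5,"z":37.7,"ay":0.757}]}}

```text
invalid input
```

```bash
python3 - <<'E'
from h import *
P=vision.camera_params('wrist')
im=vision.camera('wrist'); cv2.imwrite('pics/c_wrist.png',im[:,:,::-1])
import pickle; pickle.dump((P,im),open('v1.pkl','wb'))
E
```

```text
(no output)
```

View pics/c_wrist.png

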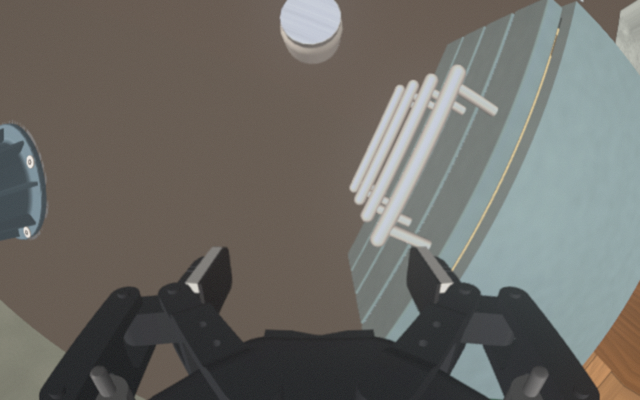

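Call:
{"op": "apply_moves", "data": {"increments": [{"x":-6,"y":-12,"z":5,"ax":0,"ay":0.1,"az":0,"grip":0},{"x":-12,"y":-12.5,"z":14,"ax":0,"ay":0.3,"az":0,"grip":0},{"x":-18,"y":-12.5,"z":22,"ax":0,"ay":0.45,"az":0,"grip":0},{"x":-23,"y":-12.5,"z":30,"ax":0,"ay":0.6,"az":0,"grip":0},{"x":-26.5,"y":-12.5,"z":37.7,"ax":0,"ay":0.75,"az":0,"grip":0},{"x":-26.5,"y":-12.5,"z":37.7,"ax":0,"ay":0.75,"az":0,"grip":0},{"x":-26.5,"y":-12.5,"z":37.7,"ax":0,"ay":0.75,"az":0,"grip":0},{"x":-26.5,"y":-12.5,"z":37.7,"ax":0,"ay":0.75,"az":0,"grip":0},{"x":-26.5,"y":-12.5,"z":37.7,"ax":0,"ay":0.75,"az":0,"grip":0},{"x":-26.5,"y":-12.5,"z":37.7,"ax":0,"ay":0.75,"az":0,"grip":0}]}}

```text
time_s: 2.35
eef_pos: [0.4703, -0.1303, 0.3811]
eef_rot: [0.411, -0.411, 0.576, -0.576]
wrist_force: [-0.4, -0.6, 0.4]
opening: 1.0
```

```bash
python3 - <<'E'
from h import *
P=vision.camera_params('wrist')
im=vision.camera('wrist'); cv2.imwrite('pics/d_wrist.png',im[:,:,::-1])
import pickle; pickle.dump((P,im),open('v1.pkl','wb'))
E
```

```text
(no output)
```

View pics/d_wrist.png

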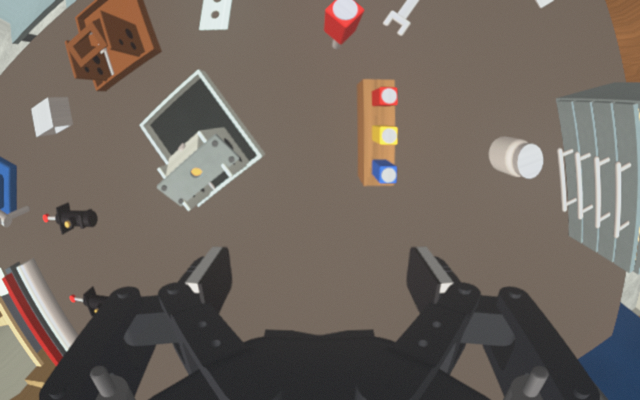

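```bash
python3 - <<'E'
from h import *
import pickle; P,im=pickle.load(open('v1.pkl','rb'))
crop('wrist',135,60,275,220,4,'e1.png',im); crop('wrist',350,70,410,195,5,'e2.png',im)
E
```

```text
(no output)
```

View pics/e1.png

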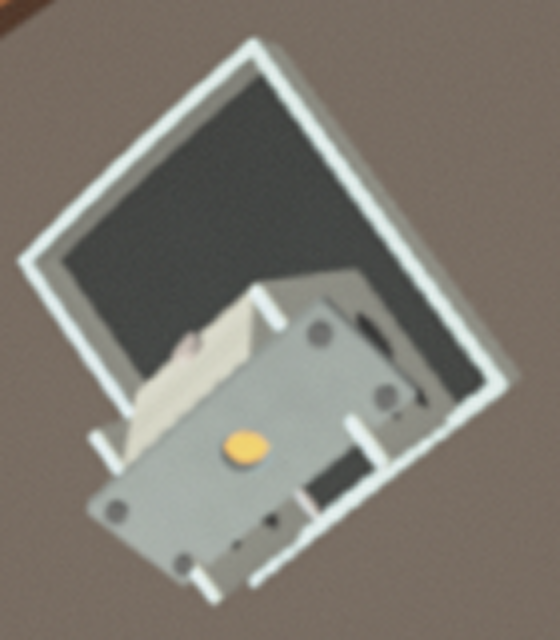

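View pics/e2.png

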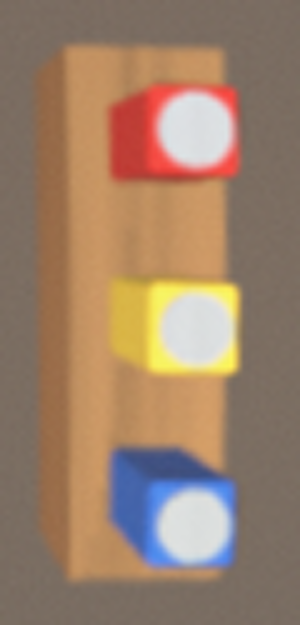

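```bash
cat > fit.py <<'E'
from h import *
from scipy.optimize import least_squares
s,c=.5,np.sqrt(.75)
Rp=np.array([[c,0,-s],[0,1,0],[s,0,c]]) # pocket axes in bracket as columns
def pk(x,y,z): return Rp@np.array([x,y,z])/1000+np.array([0,0,.075])
def world(b,X):
    cz,sz=np.cos(b[2]),np.sin(b[2]); return np.array([[cz,-sz,0],[sz,cz,0],[0,0,1]])@X+np.array([b[0],b[1],0])
E
python3 - <<'E'
from fit import *
np.set_printoptions(precision=4,suppress=True)
import pickle; P,im=pickle.load(open('v1.pkl','rb'))
f=lambda u,v,k,a,b:np.array([a+u/k,b+v/k])
for n,uv,z in [('rc1',(65,45),.072),('rc2',(222,50),.072),('rc3',(222,578),.072),('rc4',(68,578),.072),('red',(196,128),.132),('yel',(197,329),.132),('blu',(195,525),.132)]:
    print(n,atz('wrist',f(*uv,5,350,70),z,P))
pts=[((252,40),[.1125,-.07,.03]),((20,262),[.1125,.07,.03]),((507,383),[-.0625,-.07,.03])]
pts=[((252,40),np.array([.1125,-.07,.03])),((20,262),np.array([.1125,.07,.03])),((507,383),np.array([-.0625,-.07,.03])),
((90,508),pk(23,56,54)),((185,582),pk(-23,56,54)),((410,395),pk(-23,-56,54)),((325,298),pk(23,-56,54))]
def res(b,sub=None):
    return np.concatenate([proj('wrist',world(b,X),P)-f(*uv,4,135,60) for uv,X in pts])
r=least_squares(res,[.55,.04,.27]); print(r.x,np.round(r.fun.reshape(-1,2),1))
b=r.x
h=least_squares(lambda y:proj('wrist',world(b,pk(y[1],y[0],54)),P)-f(245,447,4,135,60),[0,0]); print('hole y,x',h.x)
print('side hole proj',proj('side',world(b,pk(0,h.x[0],54))),proj('scene',world(b,[0.1125,.07,.03])))
E
```

```text
rc1 [ 0.5652 -0.227   0.072 ]
rc2 [ 0.5516 -0.2691  0.072 ]
rc3 [ 0.4076 -0.2246  0.072 ]
rc4 [ 0.4221 -0.1816  0.072 ]
red [ 0.5329 -0.2405  0.132 ]
yel [ 0.4865 -0.2259  0.132 ]
blu [ 0.4405 -0.2116  0.132 ]
[0.5475 0.0304 0.3038] [[ 0.9 -2.2]
 [ 0.6 -0.8]
 [ 2.4 -2.1]
 [-1.4  2.1]
 [-0.6  1.7]
 [ 0.6 -0.4]
 [-2.2  1.2]]
hole y,x [-3.0247  1.5497]
side hole proj [340.6293 191.4251] [343.65   240.3025]
```

```bash
python3 - <<'E'
from h import *
np.set_printoptions(precision=4,suppress=True)
import pickle; P,im=pickle.load(open('v1.pkl','rb'))
print(tri([ray('wrist',(344,9),P),ray('side',(190+481/3,110+55/3)),ray('scene',(200+118/3,140+100/3))]))
print(atz('scene',(200+138/3,140+247/3),0))
o=ctrl.get_obs();R=Rq(o['eef_rot']).as_matrix();print(R)
print('delta', R.T@(np.array([.533,-.240,.20])-o['eef_pos']), np.degrees(np.arctan2(R[1,0],R[0,0])))
E
```

```text
(array([ 0.6351, -0.2143,  0.1782]), [0.0016718440155069653, 0.0006351029813394324, 0.0013237462325155081])
[ 0.6396 -0.2113  0.    ]
[[-0.3266 -0.0006  0.9452]
 [-0.9452 -0.0003 -0.3266]
 [ 0.0005 -1.     -0.0004]]
delta [0.0824 0.1811 0.0952] -109.0639977804283
```

Call:
{"op": "apply_moves", "data": {"increments": [{"x":4,"y":8,"z":4.5,"ax":0,"ay":-0.035,"az":0,"grip":0},{"x":8.2,"y":16,"z":9.5,"ax":0,"ay":-0.035,"az":0,"grip":0},{"x":8.2,"y":18.1,"z":9.5,"ax":0,"ay":-0.035,"az":0,"grip":0},{"x":8.2,"y":18.1,"z":9.5,"ax":0,"ay":-0.035,"az":0,"grip":0},{"x":8.2,"y":18.1,"z":9.5,"ax":0,"ay":-0.035,"az":0,"grip":0}]}}

```text
time_s: 3.02
eef_pos: [0.5304, -0.2413, 0.1968]
eef_rot: [0.418, -0.42, 0.572, -0.567]
wrist_force: [-0.5, 0.6, 0.3]
opening: 1.002
```

```bash
python3 - <<'E'
from h import *
np.set_printoptions(precision=4,suppress=True)
P=vision.camera_params('wrist')
im=vision.camera('wrist'); cv2.imwrite('pics/f_wrist.png',im[:,:,::-1])
o=ctrl.get_obs();R=Rq(o['eef_rot']).as_matrix();print(o['eef_pos'],R, o['dq'])
print(proj('wrist',[.533,-.24,.132],P), proj('wrist',o['eef_pos']+R@[0,.068,0],P))
E
```

```text
[ 0.5313 -0.2409  0.1991] [[-0.2965 -0.0031  0.955 ]
 [-0.955   0.0014 -0.2965]
 [-0.0004 -1.     -0.0034]] [ 0.0243 -0.0503 -0.0233  0.0036  0.0069  0.0025]
[315.3179 222.8809] [317.4929 224.6493]
```

View pics/f_wrist.png

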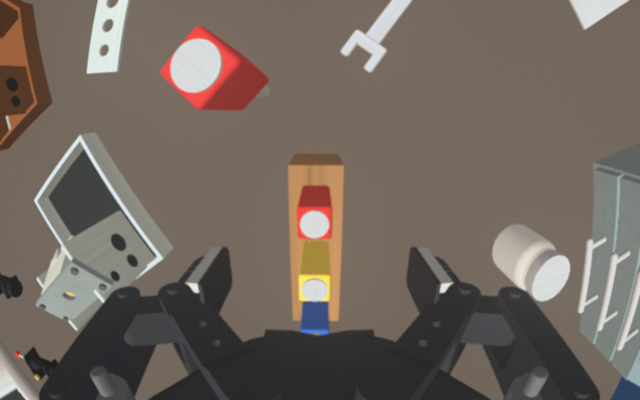

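Call:
{"op": "apply_moves", "data": {"increments": [{"x":-0.1,"y":4,"z":0.1,"ax":0,"ay":0,"az":0,"grip":0},{"x":-0.1,"y":7.5,"z":0.1,"ax":0,"ay":0,"az":0,"grip":0},{"x":-0.1,"y":9.1,"z":0.1,"ax":0,"ay":0,"az":0,"grip":0},{"x":-0.1,"y":9.1,"z":0.1,"ax":0,"ay":0,"az":0,"grip":0},{"x":-0.1,"y":9.1,"z":0.1,"ax":0,"ay":0,"az":0,"grip":0.6},{"x":-0.1,"y":9.1,"z":0.1,"ax":0,"ay":0,"az":0,"grip":1},{"x":-0.1,"y":9.1,"z":0.1,"ax":0,"ay":0,"az":0,"grip":1},{"x":-0.1,"y":9.1,"z":0.1,"ax":0,"ay":0,"az":0,"grip":1},{"x":-0.1,"y":9.1,"z":0.1,"ax":0,"ay":0,"az":0,"grip":1}]}}

```text
time_s: 4.2
eef_pos: [0.5328, -0.2404, 0.1088]
eef_rot: [0.419, -0.42, 0.57, -0.569]
wrist_force: [-0.7, 1.3, 6.4]
opening: 0.252
```

```bash
python3 - <<'E'
from h import *
np.set_printoptions(precision=4,suppress=True)
im=vision.camera('wrist'); cv2.imwrite('pics/g_wrist.png',im[:,:,::-1])
o=ctrl.get_obs();R=Rq(o['eef_rot']).as_matrix();print(o['eef_pos'],R,o['opening'],o['wrist_force'])
E
```

```text
[ 0.5327 -0.2404  0.1088] [[-0.2965 -0.0022  0.955 ]
 [-0.955   0.0009 -0.2964]
 [-0.0002 -1.     -0.0023]] 0.25150632050016164 [-0.5723 -0.064   5.7251]
```

View pics/g_wrist.png

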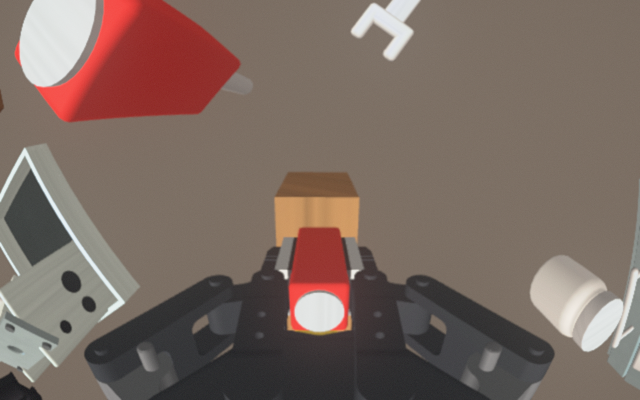

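Call:
{"op": "apply_moves", "data": {"increments": [{"x":0,"y":-2,"z":0,"ax":0,"ay":0,"az":0,"grip":1},{"x":0,"y":-5,"z":0,"ax":0,"ay":0,"az":0,"grip":1},{"x":0,"y":-9,"z":0,"ax":0,"ay":0,"az":0,"grip":1},{"x":0,"y":-13,"z":0,"ax":0,"ay":0,"az":0,"grip":1},{"x":0,"y":-16,"z":0,"ax":0,"ay":0,"az":0,"grip":1},{"x":0,"y":-16,"z":0,"ax":0,"ay":0,"az":0,"grip":1},{"x":0,"y":-16,"z":0,"ax":0,"ay":0,"az":0,"grip":1}]}}

```text
time_s: 5.12
eef_pos: [0.5324, -0.24, 0.2671]
eef_rot: [0.419, -0.42, 0.571, -0.568]
wrist_force: [0.3, 0.5, -2.0]
opening: 0.252
```

```bash
cat > plan.py <<'E'
from fit import *
np.set_printoptions(precision=4,suppress=True)
def target(b,hy,ztip,L=.1018,px=0):
    "TCP pose with tip at pocket (px,hy,ztip) mm"
    Rb=Ro.from_euler('z',b[2]).as_matrix(); Rpw=Rb@Rp
    y=-Rpw[:,2]; x=-Rpw[:,1]; z=np.cross(x,y); R=np.c_[x,y,z]
    return world(b,pk(px,hy,ztip))-L*y, R
def delta(p,R):
    o=ctrl.get_obs(); R0=Rq(o['eef_rot']).as_matrix()
    return R0.T@(p-o['eef_pos'])*100, Ro.from_matrix(R0.T@R).as_rotvec()
E
python3 - <<'E'
from plan import *
im=vision.camera('side'); crop('side',280,60,460,240,3,'h_side.png',im)
o=ctrl.get_obs();print(o['eef_pos'],o['wrist_force'],o['opening'],o['q'])
b=[.5475,.0304,.3038]
for z in (120,): print(target(b,-3,z)[0],delta(*target(b,-3,z)))
E
```

```text
[ 0.5322 -0.2399  0.2666] [-0.7668 -0.0578 -2.2131] 0.24900493512860933 [-0.6264  0.1953  1.5688 -0.0006  1.3832  1.2456]
[ 0.4426 -0.0056  0.2671] (array([-19.7162,   0.0652, -15.5092]), array([ 0.5124, -0.5917,  0.1555]))
```

View pics/h_side.png

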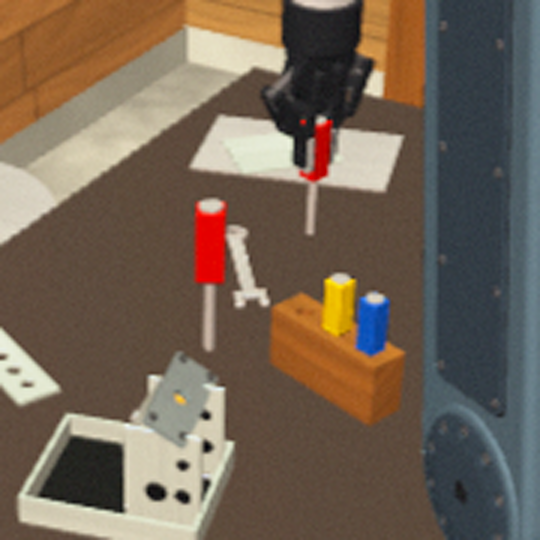

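Call:
{"op": "apply_moves", "data": {"increments": [{"x":-5,"y":0,"z":-4,"ax":0.12,"ay":-0.15,"az":0.04,"grip":1},{"x":-10,"y":0,"z":-8,"ax":0.25,"ay":-0.3,"az":0.08,"grip":1},{"x":-15,"y":0,"z":-12,"ax":0.38,"ay":-0.45,"az":0.12,"grip":1},{"x":-19.7,"y":0,"z":-15.5,"ax":0.512,"ay":-0.592,"az":0.155,"grip":1},{"x":-19.7,"y":0,"z":-15.5,"ax":0.512,"ay":-0.592,"az":0.155,"grip":1},{"x":-19.7,"y":0,"z":-15.5,"ax":0.512,"ay":-0.592,"az":0.155,"grip":1},{"x":-19.7,"y":0,"z":-15.5,"ax":0.512,"ay":-0.592,"az":0.155,"grip":1},{"x":-19.7,"y":0,"z":-15.5,"ax":0.512,"ay":-0.592,"az":0.155,"grip":1}]}}

```text
time_s: 6.18
eef_pos: [0.443, -0.0064, 0.2676]
eef_rot: [0.698, -0.403, 0.297, -0.513]
wrist_force: [0.4, 0.0, -2.1]
opening: 0.251
```

```bash
python3 - <<'E'
from plan import *
import pickle
P=vision.camera_params('wrist')
im=vision.camera('wrist'); cv2.imwrite('pics/i_wrist.png',im[:,:,::-1])
pickle.dump((P,im,ctrl.get_obs()),open('v2.pkl','wb'))
s=vision.camera('side'); crop('side',270,100,400,260,4,'i_side.png',s)
o=ctrl.get_obs();print(o['eef_pos'],o['wrist_force'],o['q'],delta(*target([.5475,.0304,.3038],-3,120)))
E
```

```text
[ 0.4429 -0.0062  0.2676] [-0.4513  0.3514 -2.0017] [-0.5573 -0.4913  2.2446  0.445   1.0739  0.5577] (array([-0.0614,  0.0324, -0.0378]), array([ 0.0015, -0.0005, -0.0002]))
```

View pics/i_wrist.png

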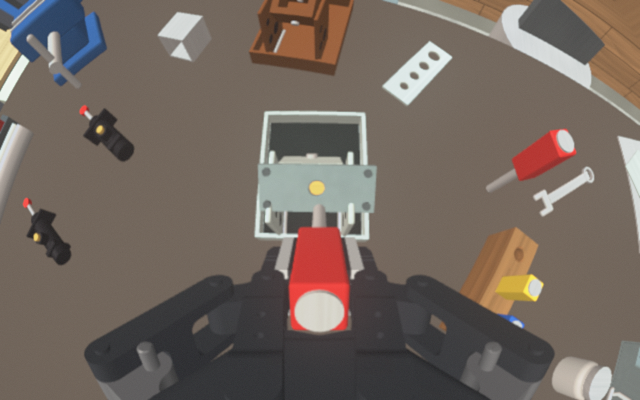

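View pics/i_side.png

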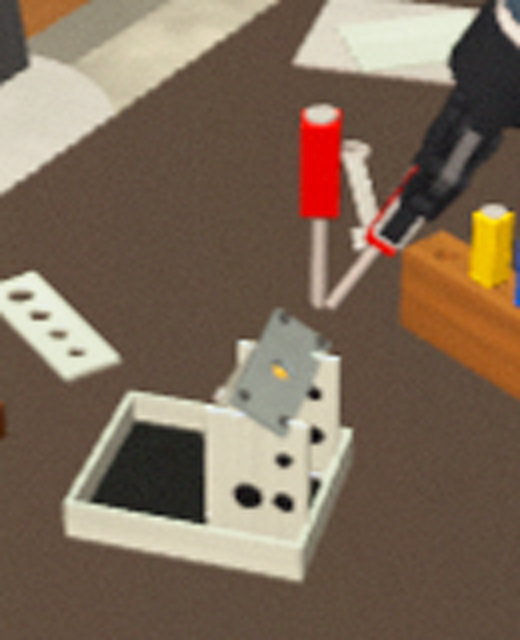

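```bash
python3 - <<'E'
from h import *
import pickle; P,im,o=pickle.load(open('v2.pkl','rb'))
crop('wrist',245,100,390,250,5,'j.png',im)
E
```

```text
(no output)
```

View pics/j.png

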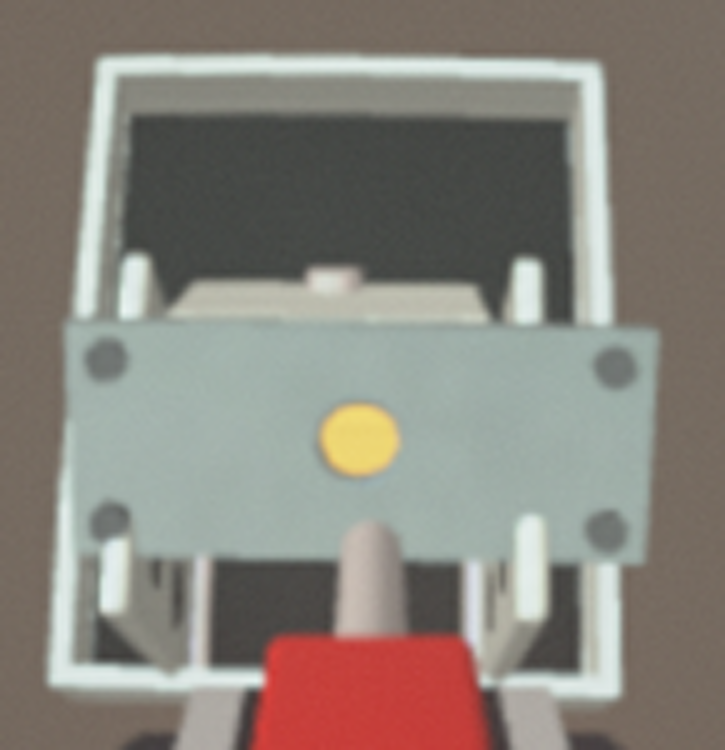

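```bash
python3 - <<'E'
from plan import *
import pickle; P,im,o=pickle.load(open('v2.pkl','rb')); P1,_=pickle.load(open('v1.pkl','rb'))
f=lambda u,v,k,a,b:np.array([a+u/k,b+v/k])
A=np.array
pl=[((67,322),pk(23,56,54)),((658,330),pk(23,-56,54)),((82,553),pk(-23,56,54)),((643,562),pk(-23,-56,54))]
tr=[((97,60),A([.1125,.07,.03])),((602,63),A([.1125,-.07,.03])),((50,688),A([-.0625,.07,.03])),((620,697),A([-.0625,-.07,.03]))]
hole=(359.5,440)
for nm,pts in (('plate',pl),('tray',tr),('all',pl+tr)):
    res=lambda b:np.concatenate([proj('wrist',world(b,X),P)-f(*uv,5,245,100) for uv,X in pts])
    r=least_squares(res,[.5475,.0304,.3038]); b=r.x; print(nm,b,np.round(r.fun.reshape(-1,2),1).tolist())
    h=least_squares(lambda y:proj('wrist',world(b,pk(y[1],y[0],54)),P)-f(*hole,5,245,100),[0,0]); print('  hole y,x',h.x)
# 6dof plate
Xp=A([X for _,X in pl])
def res(p): 
    R=Ro.from_rotvec(p[3:]).as_matrix(); return np.concatenate([proj('wrist',world([.5475,.0304,.3038],R@(X-pk(0,0,54))+pk(0,0,54))+p[:3],P)-f(*uv,5,245,100) for uv,X in pl])
r=least_squares(res,np.zeros(6)); print('6dof',r.x,np.abs(r.fun).max())
R=Rq(o['eef_rot']).as_matrix()
tip=o['eef_pos']+R@[0,.1018,0]; u=proj('wrist',tip,P); print('tip px in crop',(u-[245,100])*5)
E
```

```text
plate [0.5491 0.0274 0.2893] [[0.2, 0.0], [0.3, -0.1], [-1.1, 0.1], [0.6, -0.1]]
  hole y,x [0.4692 0.5826]
tray [0.5464 0.0335 0.288 ] [[0.4, 0.1], [-0.6, 0.5], [0.2, -0.2], [-0.0, -0.1]]
  hole y,x [-6.1994  1.3786]
all [0.5481 0.0297 0.2973] [[-2.2, 0.7], [-2.2, -0.3], [-3.2, 0.8], [-1.4, -0.3], [2.6, 0.1], [1.6, -0.1], [4.0, -0.0], [3.8, -1.1]]
  hole y,x [-1.7333  0.8372]
6dof [ 0.0017 -0.0021 -0.0014 -0.0379 -0.0258 -0.0267] 0.4822678528591382
tip px in crop [364.9507 549.1417]
```

```bash
python3 - <<'E'
from plan import *
b=[.5464,.0335,.288]
print(proj('side',world(b,pk(0,-6.2,54))),proj('side',world(b,pk(1.4,-6.2,54))))
import pickle; P,im,o=pickle.load(open('v2.pkl','rb'))
for X in ([.0155,.04,.115],[.0155,-.04,.115],[-.0595,.04,.115],[-.0595,-.04,.115]): print((proj('wrist',world(b,np.array(X)),P)-[245,100])*5)
p,R=target(b,-6.2,64,px=0.5); print(p,delta(p,R))
E
```

```text
[340.6748 191.5464] [340.2536 191.2721]
[137.746  254.6802]
[529.5943 259.1025]
[115.7296 617.2156]
[534.7579 624.104 ]
[0.4691 0.0041 0.2188] (array([-0.1994,  5.6219,  0.0024]), array([ 0.0015,  0.0132, -0.0081]))
```

Call:
{"op": "apply_moves", "data": {"increments": [{"x":-0.25,"y":1.5,"z":0,"ax":0.0015,"ay":0.013,"az":-0.008,"grip":1},{"x":-0.25,"y":3.5,"z":0,"ax":0.0015,"ay":0.013,"az":-0.008,"grip":1},{"x":-0.25,"y":5.0,"z":0,"ax":0.0015,"ay":0.013,"az":-0.008,"grip":1},{"x":-0.25,"y":5.6,"z":0,"ax":0.0015,"ay":0.013,"az":-0.008,"grip":1},{"x":-0.25,"y":5.6,"z":0,"ax":0.0015,"ay":0.013,"az":-0.008,"grip":1},{"x":-0.25,"y":5.6,"z":0,"ax":0.0015,"ay":0.013,"az":-0.008,"grip":1}]}}

```text
time_s: 7.02
eef_pos: [0.469, 0.0043, 0.2196]
eef_rot: [0.694, -0.401, 0.299, -0.518]
wrist_force: [0.4, -0.3, -1.0]
opening: 0.252
```

```bash
python3 - <<'E'
from plan import *
import pickle
P=vision.camera_params('wrist')
im=vision.camera('wrist'); crop('wrist',230,60,410,260,4,'k.png',im)
s=vision.camera('side'); crop('side',300,140,400,240,6,'k_side.png',s)
o=ctrl.get_obs();R=Rq(o['eef_rot']).as_matrix()
b=[.5464,.0335,.288]
print(o['eef_pos'],o['wrist_force'],delta(*target(b,-6.2,64,px=.5)))
c=lambda u:((u-[230,60])*4)
tip=o['eef_pos']+R@[0,.1018,0]
print('tip',c(proj('wrist',tip,P)),'hole',c(proj('wrist',world(b,pk(0.5,-6.2,54)),P)),c(proj('wrist',world(b,pk(1.4,-6.2,54)),P)))
print('tip side',(proj('side',tip)-[300,140])*6,(proj('side',world(b,pk(0,-6.2,54)))-[300,140])*6)
E
```

```text
[0.469  0.0043 0.2197] [-0.2565  0.1218 -2.1852] (array([ 0.0155,  0.0718, -0.0393]), array([-0.0008,  0.0003,  0.0008]))
tip [353.0483 599.0287] hole [353.5528 585.0291] [353.5525 580.5896]
tip side [253.4784 293.7163] [244.0488 309.2784]
```

View pics/k.png

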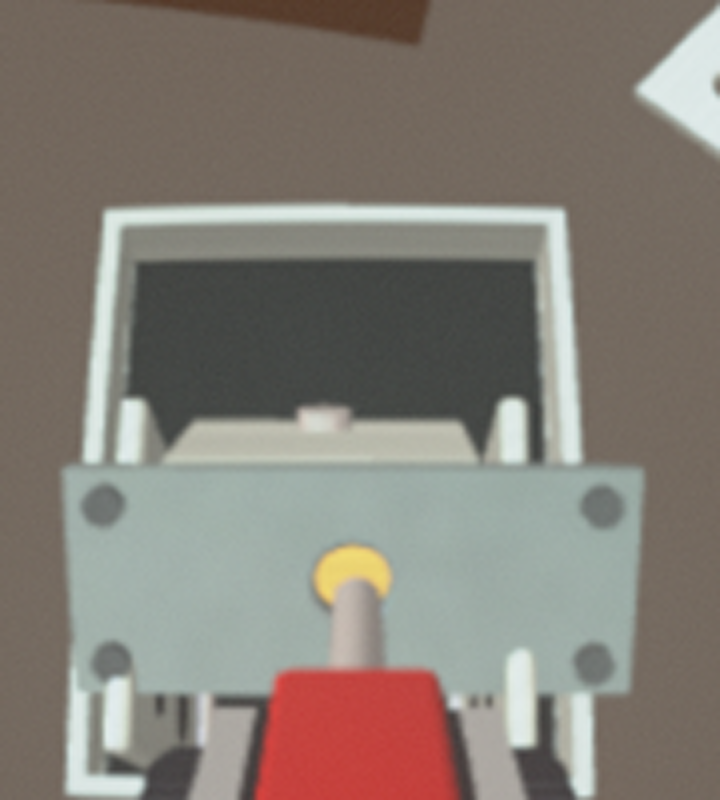

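View pics/k_side.png

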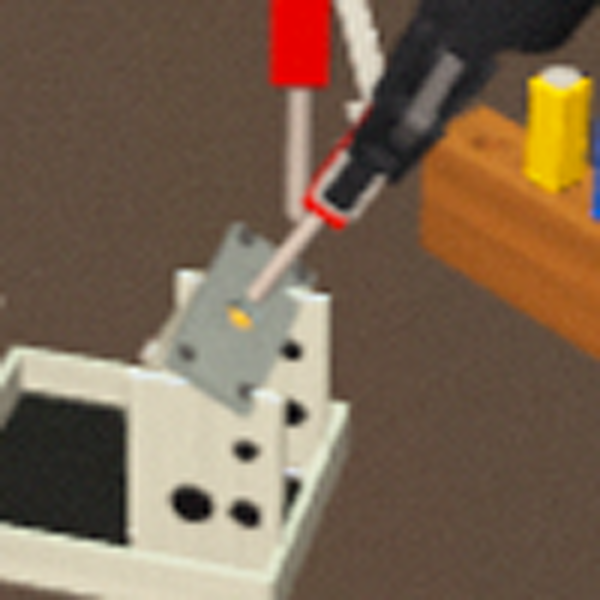

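Call:
{"op": "apply_moves", "data": {"increments": [{"x":-0.06,"y":0.2,"z":0.15,"ax":0,"ay":0,"az":0,"grip":1},{"x":-0.06,"y":0.5,"z":0.15,"ax":0,"ay":0,"az":0,"grip":1},{"x":-0.06,"y":0.8,"z":0.15,"ax":0,"ay":0,"az":0,"grip":1},{"x":-0.06,"y":1.1,"z":0.15,"ax":0,"ay":0,"az":0,"grip":1},{"x":-0.06,"y":1.3,"z":0.15,"ax":0,"ay":0,"az":0,"grip":1},{"x":-0.06,"y":1.5,"z":0.15,"ax":0,"ay":0,"az":0,"grip":1},{"x":-0.06,"y":1.5,"z":0.15,"ax":0,"ay":0,"az":0,"grip":1}]}}

```text
time_s: 8.0
eef_pos: [0.4772, 0.0074, 0.2072]
eef_rot: [0.694, -0.401, 0.299, -0.518]
wrist_force: [0.0, 0.3, -0.8]
opening: 0.249
```

```bash
python3 - <<'E'
from plan import *
im=vision.camera('wrist'); crop('wrist',230,60,410,260,4,'l.png',im)
o=ctrl.get_obs();R=Rq(o['eef_rot']).as_matrix()
print(o['eef_pos'],R.T@o['wrist_force'],delta(*target([.5464,.0335,.288],-6.2,64,px=.5)))
E
```

```text
[0.4773 0.0074 0.2073] [ 0.3071  1.6371 -0.1513] (array([ 0.0795, -1.434 , -0.1851]), array([-0.0007,  0.0003,  0.0006]))
```

View pics/l.png

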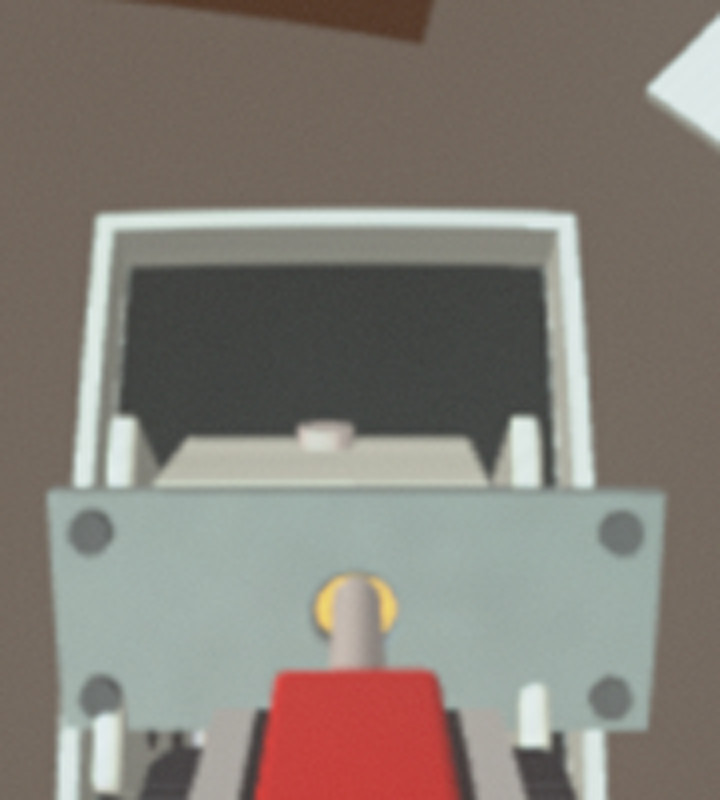

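Call:
{"op": "apply_moves", "data": {"increments": [{"x":0,"y":0.3,"z":0,"ax":0,"ay":0,"az":0,"grip":1},{"x":0,"y":0.6,"z":0,"ax":0,"ay":0,"az":0,"grip":1},{"x":0,"y":0.8,"z":0,"ax":0,"ay":0,"az":0,"grip":1},{"x":0,"y":1.0,"z":0,"ax":0,"ay":0,"az":0,"grip":1}]}}

```text
time_s: 8.55
eef_pos: [0.4826, 0.0082, 0.1996]
eef_rot: [0.694, -0.401, 0.298, -0.519]
wrist_force: [-8.4, -3.3, 8.7]
opening: 0.25
```

```bash
python3 - <<'E'
from plan import *
o=ctrl.get_obs();R=Rq(o['eef_rot']).as_matrix()
print(o['eef_pos'],R.T@o['wrist_force'],delta(*target([.5464,.0335,.288],-6.2,64,px=.5)))
E
```

```text
[0.4826 0.0082 0.1996] [  0.7586 -12.0328  -3.415 ] (array([ 0.0121, -2.3729, -0.2563]), array([-0.0012,  0.0017,  0.002 ]))
```

Call:
{"op": "apply_moves", "data": {"increments": [{"x":0,"y":0.4,"z":-0.05,"ax":0,"ay":0,"az":0,"grip":1},{"x":0,"y":0.8,"z":-0.05,"ax":0,"ay":0,"az":0,"grip":1},{"x":0,"y":1.2,"z":-0.05,"ax":0,"ay":0,"az":0,"grip":1}]}}

```text
time_s: 8.93
eef_pos: [0.4881, 0.0098, 0.1887]
eef_rot: [0.694, -0.401, 0.298, -0.519]
wrist_force: [-1.5, 0.1, 1.5]
opening: 0.248
```

```bash
python3 - <<'E'
from plan import *
o=ctrl.get_obs();R=Rq(o['eef_rot']).as_matrix()
print(o['eef_pos'],R.T@o['wrist_force'],delta(*target([.5464,.0335,.288],-6.2,64,px=.5)))
E
```

```text
[0.4881 0.0098 0.1887] [-0.5359 -1.9916 -0.5031] (array([ 0.011 , -3.6016, -0.2047]), array([-0.0012,  0.0017,  0.0021]))
```

Freed. Push through.

Call:
{"op": "apply_moves", "data": {"increments": [{"x":0,"y":0.4,"z":0,"ax":0,"ay":0,"az":0,"grip":1},{"x":0,"y":0.8,"z":0,"ax":0,"ay":0,"az":0,"grip":1},{"x":0,"y":1.2,"z":0,"ax":0,"ay":0,"az":0,"grip":1},{"x":0,"y":1.6,"z":0,"ax":0,"ay":0,"az":0,"grip":1},{"x":0,"y":2.0,"z":0,"ax":0,"ay":0,"az":0,"grip":1},{"x":0,"y":2.4,"z":0,"ax":0,"ay":0,"az":0,"grip":1},{"x":0,"y":2.5,"z":0,"ax":0,"ay":0,"az":0,"grip":1},{"x":0,"y":2.5,"z":0,"ax":0,"ay":0,"az":0,"grip":1}]}}

```text
time_s: 9.93
eef_pos: [0.5001, 0.0134, 0.167]
eef_rot: [0.694, -0.401, 0.298, -0.519]
wrist_force: [0.1, 0.1, -2.1]
opening: 0.247
```

```bash
python3 - <<'E'
from plan import *
o=ctrl.get_obs();R=Rq(o['eef_rot']).as_matrix()
print(o['eef_pos'],R.T@o['wrist_force'],delta(*target([.5464,.0335,.288],-6.2,64,px=.5)))
im=vision.camera('wrist');crop('wrist',220,80,420,230,4,'m.png',im)
im=vision.camera('scene');crop('scene',280,160,380,260,5,'m2.png',im)
for n in ('wrist','scene'): print(n,[(r['xy'],r['p']) for r in pinpoint(n,'block_mid')])
E
```

```text
[0.5001 0.0134 0.167 ] [-0.0971  1.8966 -0.9075] (array([ 0.0158, -6.1093, -0.2021]), array([-0.0011,  0.0016,  0.0019]))
wrist [([310.7, 212.9], 0.61), ([611.2, 204.8], 0.18)]
scene [([323.0, 220.7], 0.65)]
```

View pics/m.png

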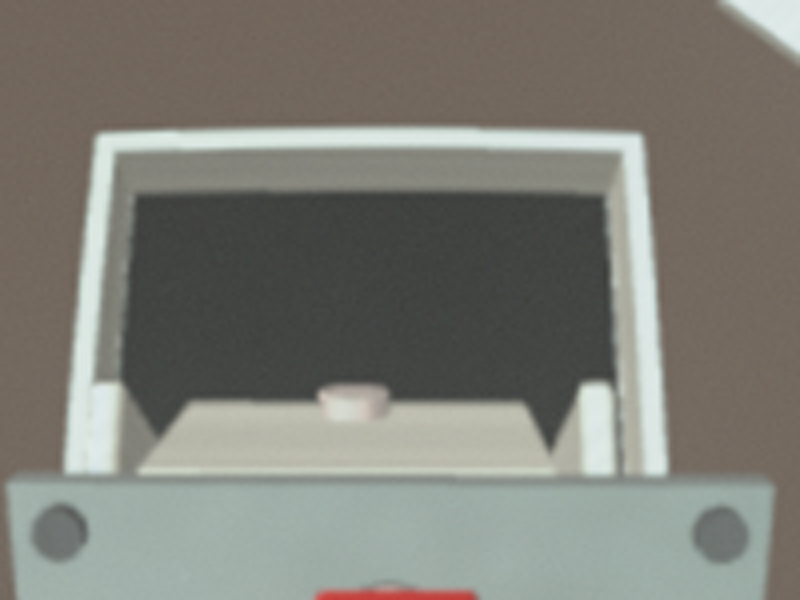

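View pics/m2.png

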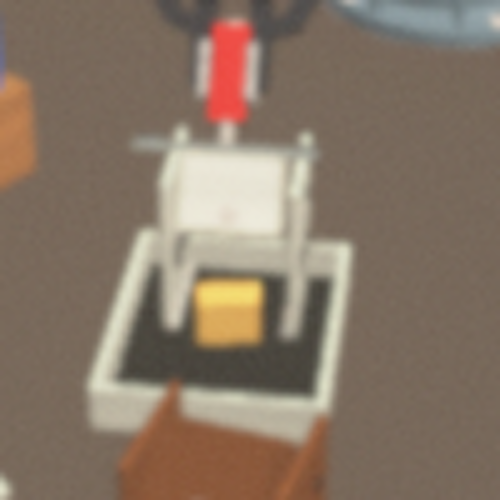

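Call:
{"op": "apply_moves", "data": {"increments": [{"x":0,"y":-1.5,"z":0,"ax":0,"ay":0,"az":0,"grip":1},{"x":0,"y":-4,"z":0,"ax":0,"ay":0,"az":0,"grip":1},{"x":0,"y":-7,"z":0,"ax":0,"ay":0,"az":0,"grip":1},{"x":0,"y":-10,"z":0,"ax":0,"ay":0,"az":0,"grip":1},{"x":0,"y":-11.8,"z":0,"ax":0,"ay":0,"az":0,"grip":1},{"x":0,"y":-11.8,"z":0,"ax":0,"ay":0,"az":0,"grip":1},{"x":0,"y":-11.8,"z":0,"ax":0,"ay":0,"az":0,"grip":1}]}}

```text
time_s: 11.0
eef_pos: [0.4433, -0.0032, 0.2686]
eef_rot: [0.694, -0.401, 0.298, -0.519]
wrist_force: [0.6, 0.6, -0.8]
opening: 0.249
```

```bash
python3 - <<'E'
from plan import *
x=np.array([-.2965,-.955,0]);x/=np.linalg.norm(x); y=np.array([0,0,-1.]); R=np.c_[x,y,np.cross(x,y)]
print(ctrl.get_obs()['eef_pos'],delta(np.array([.5327,-.2404,.2688]),R))
E
```

```text
[ 0.4433 -0.0032  0.2686] (array([25.2852,  0.9554,  1.5635]), array([-0.5099,  0.5761, -0.1523]))
```

Call:
{"op": "apply_moves", "data": {"increments": [{"x":5,"y":0.2,"z":0.3,"ax":-0.1,"ay":0.12,"az":-0.03,"grip":1},{"x":10,"y":0.4,"z":0.6,"ax":-0.22,"ay":0.25,"az":-0.07,"grip":1},{"x":15,"y":0.6,"z":0.9,"ax":-0.35,"ay":0.4,"az":-0.11,"grip":1},{"x":20,"y":0.8,"z":1.2,"ax":-0.47,"ay":0.53,"az":-0.14,"grip":1},{"x":25.3,"y":0.95,"z":1.55,"ax":-0.51,"ay":0.576,"az":-0.152,"grip":1},{"x":25.3,"y":0.95,"z":1.55,"ax":-0.51,"ay":0.576,"az":-0.152,"grip":1},{"x":25.3,"y":0.95,"z":1.55,"ax":-0.51,"ay":0.576,"az":-0.152,"grip":1},{"x":25.3,"y":0.95,"z":1.55,"ax":-0.51,"ay":0.576,"az":-0.152,"grip":1},{"x":25.3,"y":0.95,"z":1.55,"ax":-0.51,"ay":0.576,"az":-0.152,"grip":1}]}}

```text
time_s: 12.12
eef_pos: [0.5325, -0.2396, 0.2694]
eef_rot: [-0.42, 0.42, -0.569, 0.569]
wrist_force: [-0.7, -0.3, -2.0]
opening: 0.252
```

```bash
cat >> plan.py <<'E'
x=np.array([-.2965,-.955,0]);x/=np.linalg.norm(x); y=np.array([0,0,-1.]); RH=np.c_[x,y,np.cross(x,y)]
E
python3 - <<'E'
from plan import *
P=vision.camera_params('wrist');im=vision.camera('wrist');crop('wrist',230,130,410,330,4,'n.png',im)
s=vision.camera('side');crop('side',340,60,440,210,5,'n2.png',s)
o=ctrl.get_obs();R=Rq(o['eef_rot']).as_matrix();print(o['eef_pos'],o['wrist_force'],delta(np.array([.5327,-.2404,.2688]),RH))
tip=o['eef_pos']+R@[0,.1018,0]
print((proj('wrist',tip,P)-[230,130])*4,(proj('wrist',[.5327,-.2404,.072],P)-[230,130])*4,(proj('side',tip)-[340,60])*5,(proj('side',[.5327,-.2404,.072])-[340,60])*5)
E
```

```text
[ 0.5325 -0.24    0.2695] [ 0.2859  0.028  -1.1113] (array([0.0342, 0.0686, 0.0277]), array([-0.001 ,  0.0009,  0.0001]))
[355.4768 316.7643] [356.8828 208.0492] [215.3958 381.6566] [208.0391 513.0668]
```

View pics/n.png

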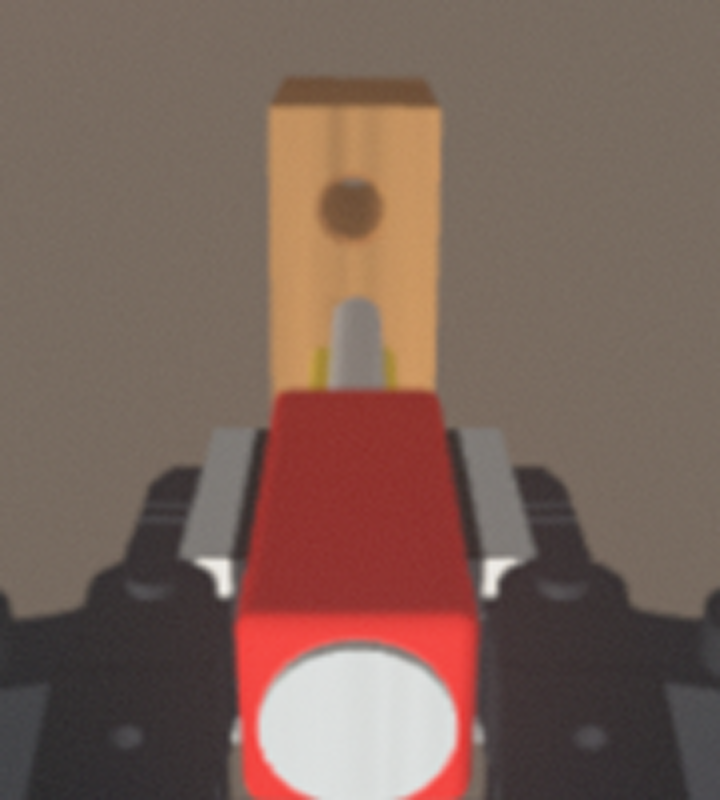

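View pics/n2.png

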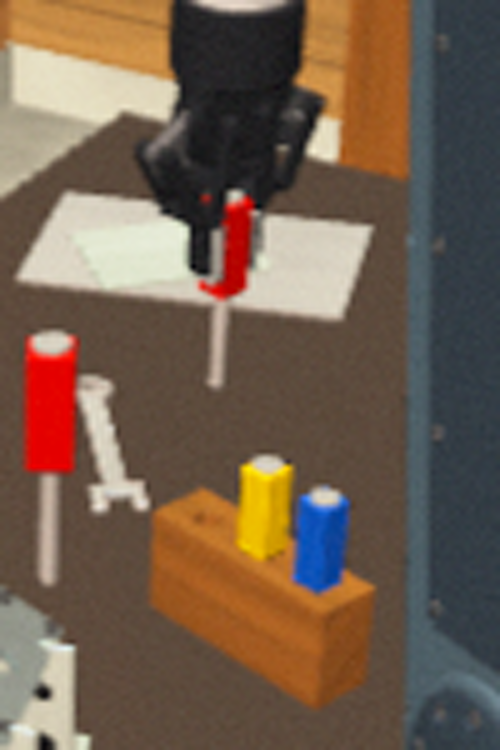

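Call:
{"op": "apply_moves", "data": {"increments": [{"x":-0.1,"y":3,"z":0.02,"ax":0,"ay":0,"az":0,"grip":1},{"x":-0.1,"y":6,"z":0.02,"ax":0,"ay":0,"az":0,"grip":1},{"x":-0.1,"y":8.5,"z":0.02,"ax":0,"ay":0,"az":0,"grip":1},{"x":-0.1,"y":9.3,"z":0.02,"ax":0,"ay":0,"az":0,"grip":1},{"x":-0.1,"y":9.9,"z":0.02,"ax":0,"ay":0,"az":0,"grip":1},{"x":-0.1,"y":10.5,"z":0.02,"ax":0,"ay":0,"az":0,"grip":1},{"x":-0.1,"y":11.2,"z":0.02,"ax":0,"ay":0,"az":0,"grip":1}]}}

```text
time_s: 13.1
eef_pos: [0.5337, -0.2395, 0.1581]
eef_rot: [-0.42, 0.419, -0.568, 0.57]
wrist_force: [0.4, 0.0, -0.9]
opening: 0.252
```

```bash
python3 - <<'E'
from plan import *
P=vision.camera_params('wrist');im=vision.camera('wrist');crop('wrist',230,130,410,330,4,'o.png',im)
o=ctrl.get_obs();print(o['eef_pos'],o['wrist_force'],o['opening'])
E
```

```text
[ 0.533  -0.239   0.1567] [-0.9355  0.8265 -2.2566] 0.2507268406606406
```

View pics/o.png

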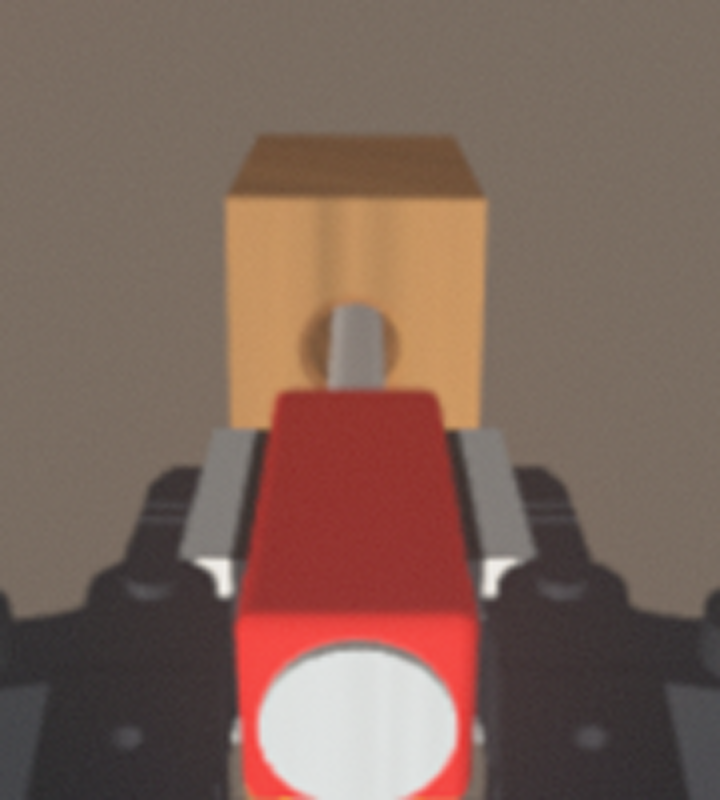

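Call:
{"op": "apply_moves", "data": {"increments": [{"x":-0.08,"y":1,"z":0,"ax":0,"ay":0,"az":0,"grip":1},{"x":-0.08,"y":2,"z":0,"ax":0,"ay":0,"az":0,"grip":1},{"x":-0.08,"y":3,"z":0,"ax":0,"ay":0,"az":0,"grip":1},{"x":-0.08,"y":4,"z":0,"ax":0,"ay":0,"az":0,"grip":1},{"x":-0.08,"y":4.5,"z":0,"ax":0,"ay":0,"az":0,"grip":1},{"x":-0.08,"y":4.7,"z":0,"ax":0,"ay":0,"az":0,"grip":1},{"x":-0.08,"y":4.7,"z":0,"ax":0,"ay":0,"az":0,"grip":1}]}}

```text
time_s: 14.02
eef_pos: [0.5334, -0.2384, 0.1098]
eef_rot: [-0.42, 0.419, -0.569, 0.569]
wrist_force: [0.5, 0.8, -2.0]
opening: 0.25
```

```bash
python3 - <<'E'
from plan import *
im=vision.camera('side');crop('side',340,110,440,210,6,'p.png',im)
o=ctrl.get_obs();print(o['eef_pos'],o['wrist_force'],o['opening'],delta(np.array([.5327,-.2404,.1088]),RH))
E
```

```text
[ 0.5335 -0.2384  0.11  ] [-0.2635  0.6594 -1.3891] 0.25287851139230927 (array([ 0.2102,  0.1219, -0.0144]), array([-0.0012,  0.0009,  0.0002]))
```

View pics/p.png

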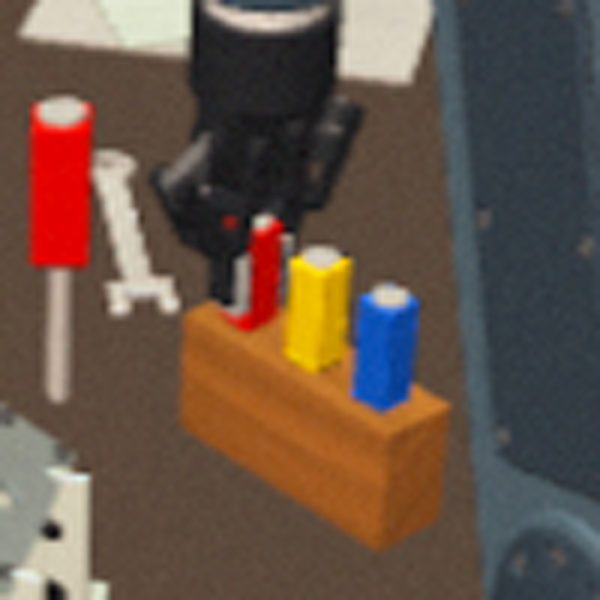

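Call:
{"op": "apply_moves", "data": {"increments": [{"x":0,"y":0.13,"z":0,"ax":0,"ay":0,"az":0,"grip":1},{"x":0,"y":0.13,"z":0,"ax":0,"ay":0,"az":0,"grip":1},{"x":0,"y":0.13,"z":0,"ax":0,"ay":0,"az":0,"grip":0.6},{"x":0,"y":0.13,"z":0,"ax":0,"ay":0,"az":0,"grip":0.3},{"x":0,"y":0.13,"z":0,"ax":0,"ay":0,"az":0,"grip":0},{"x":0,"y":0.13,"z":0,"ax":0,"ay":0,"az":0,"grip":0},{"x":0,"y":0.13,"z":0,"ax":0,"ay":0,"az":0,"grip":0},{"x":0,"y":0.13,"z":0,"ax":0,"ay":0,"az":0,"grip":0}]}}

```text
time_s: 15.08
eef_pos: [0.5335, -0.2384, 0.1087]
eef_rot: [-0.42, 0.419, -0.569, 0.57]
wrist_force: [0.8, 0.5, 0.4]
opening: 1.001
```

```bash
python3 - <<'E'
from plan import *
im=vision.camera('wrist');cv2.imwrite('pics/q.png',im[:,:,::-1])
o=ctrl.get_obs();print(o['eef_pos'],o['wrist_force'],o['opening'])
E
```

```text
[ 0.5335 -0.2384  0.1087] [-0.1898 -0.0901 -0.0392] 1.0025880744321147
```

View pics/q.png

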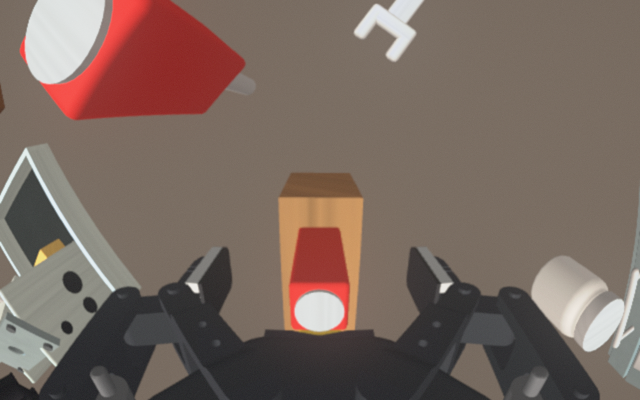

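Released cleanly. Lift away to a viewpoint.

Call:
{"op": "apply_moves", "data": {"increments": [{"x":0,"y":-3,"z":0,"ax":0,"ay":0,"az":0,"grip":0},{"x":0,"y":-7,"z":0,"ax":0,"ay":0,"az":0,"grip":0},{"x":0,"y":-12,"z":0,"ax":0,"ay":0,"az":0,"grip":0},{"x":-3,"y":-18,"z":-2,"ax":0,"ay":0,"az":0,"grip":0},{"x":-7,"y":-24,"z":-5,"ax":0,"ay":0,"az":0,"grip":0},{"x":-9,"y":-27,"z":-8,"ax":0,"ay":0,"az":0,"grip":0},{"x":-9,"y":-27,"z":-8,"ax":0,"ay":0,"az":0,"grip":0},{"x":-9,"y":-27,"z":-8,"ax":0,"ay":0,"az":0,"grip":0},{"x":-9,"y":-27,"z":-8,"ax":0,"ay":0,"az":0,"grip":0}]}}

```text
time_s: 16.25
eef_pos: [0.4831, -0.1291, 0.3767]
eef_rot: [0.419, -0.42, 0.57, -0.569]
wrist_force: [-1.1, -1.0, 0.1]
opening: 0.999
```

```bash
python3 - <<'E'
from plan import *
P=vision.camera_params('wrist');im=vision.camera('wrist');cv2.imwrite('pics/r.png',im[:,:,::-1])
crop('side',290,110,440,260,4,'r2.png')
s=vision.camera('scene');
pw=pinpoint('wrist','block_mid');ps=pinpoint('scene','block_mid')
print(pw[:2],ps[:2])
X,e=tri([ray('wrist',pw[0]['xy'],P),ray('scene',ps[0]['xy'])]);b=[.5464,.0335,.288]
print(X,e,'bracket',Ro.from_euler('z',-b[2]).apply(X-[b[0],b[1],0]))
# red handle top now: colour blob of white cap predicted at home
print('home top px',proj('wrist',[.533,-.240,.132],P), proj('side',[.533,-.24,.132]))
crop('wrist',int(proj('wrist',[.533,-.240,.132],P)[0])-50,int(proj('wrist',[.533,-.240,.132],P)[1])-40,int(proj('wrist',[.533,-.240,.132],P)[0])+50,int(proj('wrist',[.533,-.240,.132],P)[1])+90,5,'r3.png',im)
for q in ('drift_mid',):
  a=pinpoint('wrist',q);c=pinpoint('side',q) if 0 else pinpoint('scene',q);print([(r['xy'],r['p']) for r in a],[(r['xy'],r['p']) for r in c])
E
```

```text
[] [{'xy': [325.1, 222.2], 'p': 0.73}]Traceback (most recent call last):
  File "<stdin>", line 7, in <module>
IndexError: list index out of range
```

View pics/r.png

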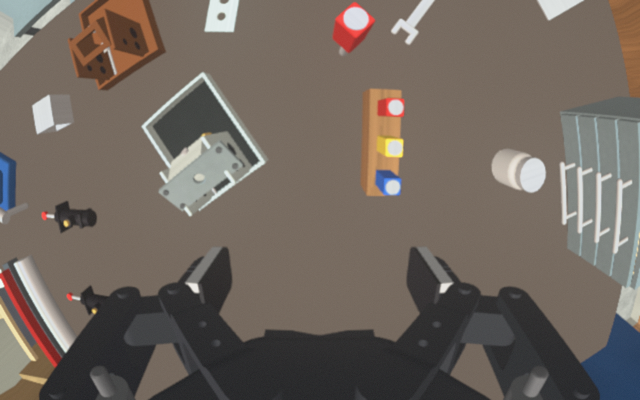

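View pics/r2.png

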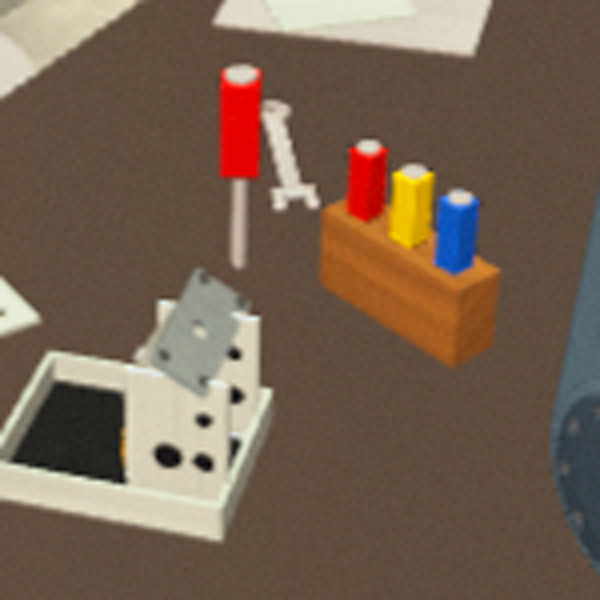

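```bash
python3 - <<'E'
from plan import *
s=vision.camera('scene');crop('scene',290,180,370,250,8,'s.png',s)
b=[.5464,.0335,.288]
for uv in [(290+36,180+49)]: 
  for z in (.008,.02,.03,.04): 
    X=atz('scene',uv,z);print(z,Ro.from_euler('z',-b[2]).apply(X-[b[0],b[1],0]))
print(proj('side',[.533,-.24,.132]),proj('wrist',[.533,-.24,.132]))
for y in (0,):
  for z in (.008,.034,.038,.048): print(z,[(proj('scene',world(b,np.array([x,y,z])))-[290,180])*8 for x in (.0,.02,.04)])
E
```

```text
0.008 [0.0333 0.0058 0.008 ]
0.02 [0.0495 0.008  0.02  ]
0.03 [0.063  0.0099 0.03  ]
0.04 [0.0765 0.0117 0.04  ]
[382.3939 146.3482] [395.8364 108.0248]
0.008 [array([284.7445, 342.5588]), array([278.0046, 371.34  ]), array([271.0695, 400.955 ])]
0.034 [array([284.4868, 289.3667]), array([277.661, 317.73 ]), array([270.635 , 346.9252])]
0.038 [array([284.4466, 281.0696]), array([277.6074, 309.3661]), array([270.5672, 338.4941])]
0.048 [array([284.3454, 260.1917]), array([277.4725, 288.318 ]), array([270.3966, 317.2748])]
```

View pics/s.png

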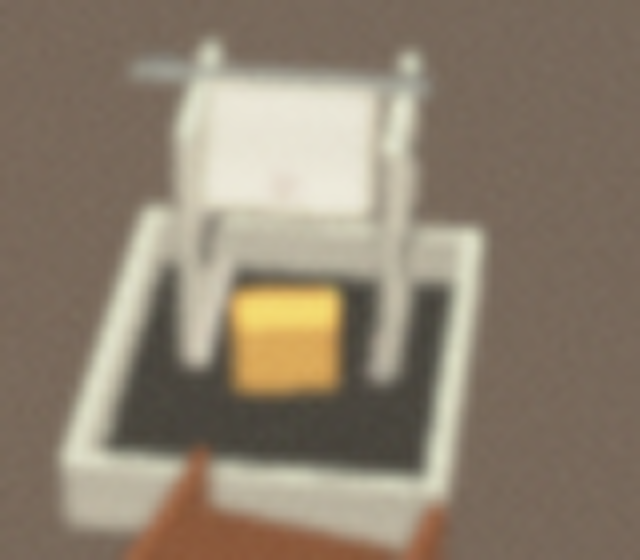

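```bash
python3 - <<'E'
from bench import ticket
print(ticket.hand_in())
E
```

```text
the job is handed in; nothing more can be done
None
```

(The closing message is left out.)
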